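Reload a spring magazine and lock its keyhole cover

TASK

Load the long flat steel blank into the spring magazine: it stands on edge in the rack, so lay it flat on the table and let go of it, pick it up again, set it flat into the magazine's mouth on top of the blank already there, and press it down against the spring until both end catches have snapped back over it. Then close the magazine with the loose cover plate: set its keyholes down over the two screw heads and slide the plate along until the screws stand at the ends of the narrow slots. Leave the short strip in the rack, and the calliper and tape measure where they are.

Things in the scene. Friction and masses are not known exactly. Their poses are not given: they have to be found in the camera images.
- magazine: grey welded spring magazine fixed to the table, 96 x 240 mm, deck top 88 mm high; origin at the centre of its underside, y along its length, z up. Two facing U-shaped guides stand at its ends (y = +-28 to +-57 mm) and take the ends of a blank; between them, over the middle 56 mm of its length, both long sides are open above the 10 mm base plate, so fingers can pass beside a blank. The guide is 36 mm wide and 114 mm long inside, flared to 46 x 124 mm at the deck.
- mouth (a point): centre of the magazine's mouth at deck height (88 mm above the table), axes as the magazine's. Before pressing, the blank already inside lies with its top 5 mm below this point and a second one laid on it stands 3 mm proud of the deck. Once latched, the second one's top face is 25 mm below this point. On the deck at y = +-88 mm from this point stands a screw: shank 7 mm thick, 6.5 mm clear below the head, head 14 mm wide with a bevelled top, 12.5 mm over the deck in all.
- follower (a joint): travel (m) of the sprung plate under the stack, 0 fully up, 0.033 pressed to its stop. About 0.028 with two blanks latched. The spring pushes up with 7 N at 0 and 19 N at 0.028 and carries the stack's weight (2 N a blank); pressing takes about 3 N at first and about 15 N at the end.
- catch_a (a joint): spring catch at the +y end, 0 sprung in over the column (its nose reaches 4 mm over a blank's end), grows to about 0.004 m (at most 0.009) as a passing blank pushes it out, and springs back to 0 when the blank's top is below it. The noses' flat undersides lie 25 mm below the deck, their bevelled tops 14 mm below it.
- catch_b (a joint): the same at the -y end
- blank: the long blank: a dark flat steel bar 32 x 110 x 8 mm (x, y, z), 0.21 kg; origin at the centre of one broad face, z through the thickness. It starts on its long edge in one of the rack's two slots
- blank_mid (a point): centre of the long blank, axes as blank: x across its 32 mm width (upright at the start), y along its 110 mm length, z through its 8 mm thickness (level at the start)
- rack: low dark steel rack fixed to the table, 126 x 84 mm, origin at the centre of its underside, z up; two slots 11 mm wide along its y, at x = +-35 mm, between pairs of 30 mm high prongs at y = +-30 mm (prongs 10 mm long in y); the bars stand on its 8 mm base plate, so their tops are 40 mm over the table
- short_strip: the wrong, shorter strip, 32 x 80 x 8 mm, on edge in the rack's other slot; must stay there
- cover: loose steel cover plate lying flat on the table, 56 x 220 x 4 mm (x, y, z), 0.4 kg, origin at the centre of its underside, z up, with a round bar handle on top. Each of its two keyholes has a round hole 19 mm wide, at y = -95 and +81 mm, running out toward +y into a slot 10 mm wide that ends against the shank 14 mm further on. A large paper roll, about 0.15 m high, lies behind and to the right of the magazine: carry the plate clear of it
- cover_grip (a point): middle of the cover's handle: a round bar 12 mm thick along the cover's y, about 70 mm clear between its legs, its axis 36 mm above the cover's underside
- cover_on (a point): point of the cover's underside that is over the mouth's centre when the round holes are over the screws (cover's y along the magazine's y, either way round)
- cover_locked (a point): point of the cover's underside that is at the mouth's centre when the cover has been slid 14 mm along its own -y and the screws stand at the slots' ends
- calliper: steel calliper lying to the right behind, 63 x 220 x 6 mm, bystander
- tape: yellow tape measure to the left behind, 34 x 72 x 73 mm, bystander
There are look-alikes about, which are no part of the job. Leave any purple look-alike of the blank alone.

How it is judged:
By the outcome, as a careful person would: the job done as asked, in the order asked, and still so for the second after the job is handed in, with the robot touching nothing.
It also fails if it takes over 67 s, if anything falls off the work surface, if the arm or the gripper's body presses on something with over 40 N, if the wrist force passes 120 N, or if a joint passes its speed limit or range.

ROBOT

A 6-joint arm with a two-finger parallel gripper is mounted at the origin on a cart in front of the work surface, level with it; the furniture and walls round the work are solid. World frame = base frame: x ahead of the robot, y to its left, z up, the work surface at z = 0. Lengths are in m, angles in rad, forces in N, time in s.
With the tool pointing down it reaches from about 0.425 to 0.95 m from the base axis. Payload 14.7 kg.
Tool frame: the origin (TCP) lies between the finger pads; the fingertips stand 8 mm ahead of it and the grasp point (between the pads) lies 11 mm behind it (robot.tips_ahead is the distance from the TCP to the fingertips, in m); z points along the fingers, y is the line along which they close (so a half turn about z gives the same grasp; the last joint's range is limited). The gripper opens to 85 mm and grips with 20 to 120 N. Pads are 22 mm wide; open, the fingers measure 114 mm over their backs; the gripper's body (76 mm by 85 mm) begins 54 mm behind the grasp point. The pads swing forward as they close: fully open they stand 13 mm farther back than shut.
Start: joints at [-1.392, 0.48, 1.596, -0, 1.065, -0.047], TCP at [0.146, -0.633, 0.239] pointing down, gripper open.
Joint ranges: [-2.75, 2.75], [-0.82, 2.05], [0.23, 2.67], [-1.56, 4.7], [0.09, 2.69], [-2.92, 2.92]. Speed limits (rad/s): [1.89, 1.89, 2.39, 3.01, 3.01, 3.01].

INTERFACE

Orientations are given as a rotation vector (axis times angle).
In Python, from station import robot, imaging, ticket gives the robot as it stands. The module is installed in compiled form; this text tells all that it offers.
- The arm moves only by the shell command python3 -m handwheel 'ROWS'. ROWS is JSON, a list of rows, each a list of 7 numbers: the closure, from 0 (fully open) to 1 (shut), then the shift along the tool's x, y, z in mm, then the turn, a rotation vector about the tool's x, y, z in rad. A call has 1 to 12 rows; each row is the pose to reach, as a shift and turn from the pose commanded when the call began, along the tool's axes at that moment; what a row does not reach only later rows make up. A row lasts 1/12 s, in which the tool goes at most 41.7 mm and 7.16 degrees, less where a joint would pass 70% of its speed; a pose out of reach is approached as far as the arm can. A call with a gripper value outside its range is refused whole. The fingers move at their own pace and stop on an object; the grip force is fixed at half the most. Time passes only in rows, so rows that repeat a pose let the fingers close. It gives the time, the measured TCP pose, the force, the opening and the grip force at its end, in the units of the state.
- robot.read_state(): the state, without advancing time (a new reading comes with each control period).
- imaging.snapshot(name): name is "side" or "top" or "wrist"; returns a dict with "image" (480x640x3 uint8, red, green, blue), "K" (3x3 intrinsics, pixels), "R" (3x3) and "t" (3): a world point X has camera coordinates R X + t; the wrist camera has in their place "hand_eye" (4x4, takes a point from camera to tool coordinates, whose origin is the TCP and whose axes are the flange's). Camera axes: x right, y down, z forward; pixel columns grow to the right and rows downward; lengths in m; the calibration is good to about 2 mm. A picture is of the moment at which its call begins: read the wrist's pose just before it. There is no depth.
- ticket.close_job(): hands the job in; it is judged then, once.
The state is a dict: "time_s": time; "q": joint angles; "dq": joint speeds; "joint_efforts": joint torques, N m; "eef_pos": TCP position; "orientation": TCP orientation; "ft_force": force on the tool from outside, world axes, zero at the start; "moment": the same for the moment, N m; "finger_gap": opening from 0.0 (shut) to 1.0 (fully open); "finger_force": force on a finger pad.
Only numpy, scipy, OpenCV 4.12 (cv2) and the standard library are available. Lean on these libraries where they do the work, as an engineer would, in place of code of your own. Each camera call takes 0.05 s, during which the arm holds its last target. There are 200 camera calls.

## Working session

There is one attempt and no reset: what is moved stays moved. The work goes in short steps, Python scripts to look and compute and a shell command to move; the robot and the scene stay as the last step left them, time stands still between calls to the robot, and variables do not carry over. Pictures are saved under pics/ and viewed, at most 10 in all, crops included, and the job is handed in when it is done.

```bash
mkdir -p pics
python3 - <<'E'
from station import robot, imaging
import cv2,numpy as np
s=robot.read_state(); print(s['time_s'],s['eef_pos'],s['orientation'],s['finger_gap'],robot.tips_ahead)
for n in("top","side","wrist"):
    d=imaging.snapshot(n); cv2.imwrite(f"pics/{n}0.png",d["image"][:,:,::-1])
    print(n,{k:np.round(v,4).tolist() for k,v in d.items() if k!="image"})
E
```

```text
0.0 [ 0.14547441 -0.63311171  0.23866965] [-3.12040572e+00 -3.53868055e-01  1.72510731e-04] 0.9995876106788727 0.008
top {'K': [[433.8389, 0.0, 322.5348], [0.0, 433.8389, 244.0757], [0.0, 0.0, 1.0]], 'R': [[0.0159, -0.9995, -0.0255], [-0.9955, -0.0135, -0.0942], [0.0938, 0.0268, -0.9952]], 't': [0.0018, 0.6027, 0.9538]}
side {'K': [[471.1539, 0.0, 312.9705], [0.0, 471.1539, 235.4441], [0.0, 0.0, 1.0]], 'R': [[-0.9388, 0.3445, -0.0019], [0.2991, 0.8122, -0.5009], [-0.171, -0.4708, -0.8655]], 't': [0.5772, -0.1422, 1.3245]}
wrist {'K': [[381.7103, 0.0, 317.2621], [0.0, 381.7103, 234.7822], [0.0, 0.0, 1.0]], 'hand_eye': [[0.0002, -0.9498, -0.3128, 0.0799], [1.0, 0.0005, -0.0009, -0.0002], [0.0011, -0.3128, 0.9498, -0.1347], [0.0, 0.0, 0.0, 1.0]]}
```

View pics/top0.png

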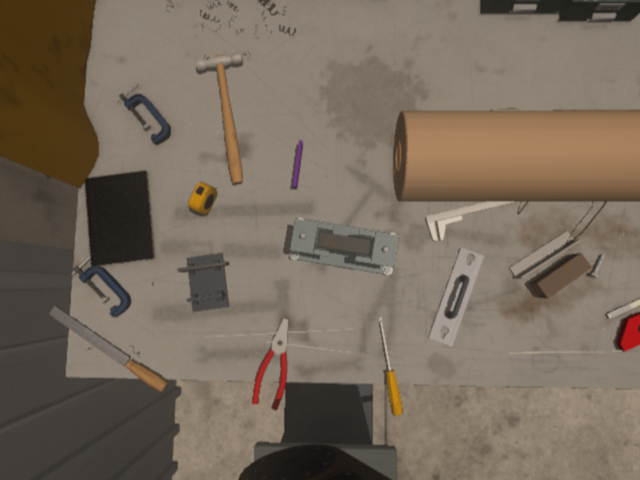

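View pics/side0.png

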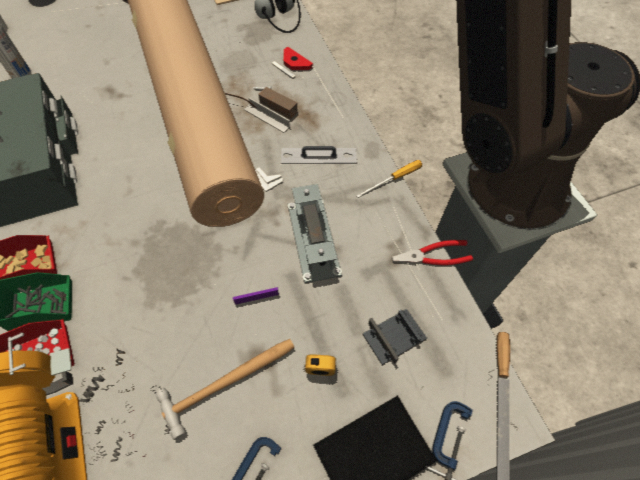

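```bash
cat > h.py <<'E'
import cv2,numpy as np
from scipy.spatial.transform import Rotation as Rn
from station import robot, imaging
def cam(d,s=None):
    K=d["K"]
    if "R" in d: return K,np.array(d["R"]),np.array(d["t"])
    H=np.array(d["hand_eye"]); Rt=Rn.from_rotvec(s["orientation"]).as_matrix()
    Rc=Rt@H[:3,:3]; c=Rt@H[:3,3]+np.array(s["eef_pos"])
    return K,Rc.T,-Rc.T@c
def ray(c,uv,z):
    K,R,t=c; o=-R.T@t
    d=R.T@np.linalg.solve(K,[uv[0],uv[1],1.]); return o+d*(z-o[2])/d[2]
def proj(c,X):
    K,R,t=c; p=K@(R@np.array(X)+t); return p[:2]/p[2]
def move(target,yaw,s=None):
    """print shift (mm) & turn in current tool axes to reach TCP target with tool down, tool y axis at world angle yaw"""
    s=s or robot.read_state(); R0=Rn.from_rotvec(s["orientation"])
    best=None
    for k in(0,np.pi):
        a=yaw+k; y=np.array([np.cos(a),np.sin(a),0]); z=np.array([0,0,-1.]); x=np.cross(y,z)
        R1=Rn.from_matrix(np.c_[x,y,z]); r=(R0.inv()*R1).as_rotvec()
        if best is None or np.linalg.norm(r)<np.linalg.norm(best): best=r
    print("shift",np.round(R0.inv().apply(np.array(target)-s["eef_pos"])*1e3,1),"turn",np.round(best,4), "deg",np.degrees(np.linalg.norm(best)).round(1))
E
python3 - <<'E'
import cv2,numpy as np
t=cv2.imread("pics/top0.png")
def crop(x,y,w,h,f): return cv2.resize(t[y:y+h,x:x+w],None,fx=f,fy=f,interpolation=cv2.INTER_CUBIC)
o=np.zeros((600,800,3),np.uint8)
o[:270,:270]=crop(163,237,90,90,3)          # rack x3
o[:300,280:760]=crop(275,195,160,100,3)       # magazine x3 
o[300:600,:240]=crop(415,240,80,100,3)[:300]
cv2.imwrite("pics/c1.png",o)
E
```

```text
(no output)
```

View pics/c1.png

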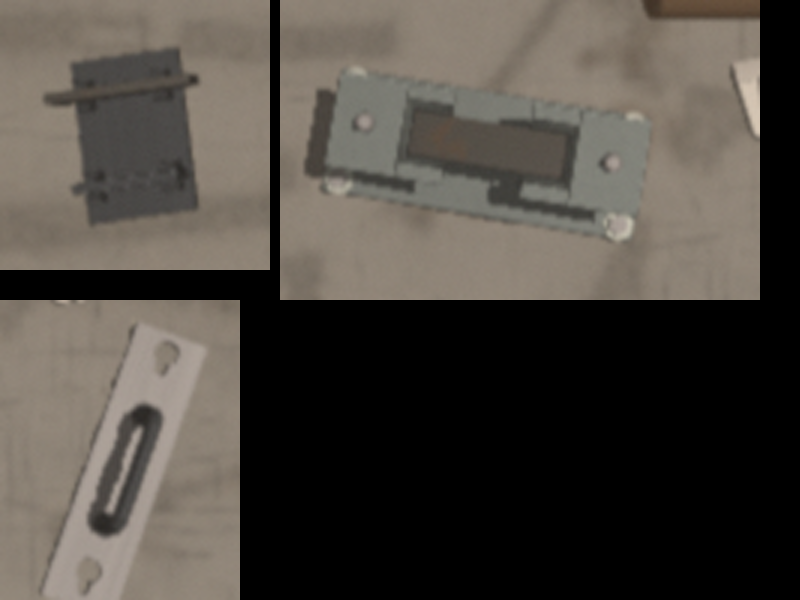

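Run:
```python
from h import *
d=imaging.snapshot("top"); c=cam(d)
p=lambda x,y,z,ox,oy:ray(c,(ox+x/3,oy+y/3),z)
A=p(45,98,.04,163,237);B=p(198,80,.04,163,237); print("blank",A,B,(A+B)/2,np.linalg.norm(A-B),np.degrees(np.arctan2(*(A-B)[1::-1])))
R=[p(x,y,.008,163,237) for x,y in((72,62),(180,48),(197,208),(90,224))]; print("rack",np.mean(R,0),R)
S1=p(364-280,122,.1,275,195);S2=p(611-280,162,.1,275,195); print("screws",S1,S2,(S1+S2)/2,np.linalg.norm(S1-S2),np.degrees(np.arctan2(*(S1-S2)[1::-1])))
H1=p(167,52,.004,415,240);H2=p(90,270,.004,415,240); print("holes",H1,H2,np.linalg.norm(H1-H2),np.degrees(np.arctan2(*(H2-H1)[1::-1])))
g1=p(147,120,.036,415,240);g2=p(107,220,.036,415,240);print("grip",(g1+g2)/2,np.linalg.norm(g1-g2))
print("roll",ray(c,(400,200),.0),ray(c,(400,200),.1), "tape",ray(c,(203,198),.05))
```

```text
blank [0.53940745 0.33386853 0.04      ] [0.55455971 0.21925539 0.04      ] [0.54698358 0.27656196 0.04      ] 0.11561040012529158 97.5310281183753
rack [0.5129816  0.27450088 0.008     ] [array([0.56851539, 0.32568083, 0.008     ]), array([0.58056324, 0.24194218, 0.008     ]), array([0.45819363, 0.22424734, 0.008     ]), array([0.44465415, 0.30613318, 0.008     ])]
screws [0.61304045 0.05016099 0.1       ] [ 0.58726833 -0.12259819  0.1       ] [ 0.60015439 -0.0362186   0.1       ] 0.1746709432710605 81.5152195037036
holes [ 0.57892269 -0.32906063  0.004     ] [ 0.41340773 -0.26886328  0.004     ] 0.176121897393404 160.01380852743378
grip [ 0.48958376 -0.28857846  0.036     ] 0.07939975459764637
roll [ 0.71136973 -0.16835512  0.        ] [ 0.69139767 -0.15318057  0.1       ] tape [0.70113628 0.28111389 0.05      ]
```

Run:
```python
from h import *
move([.52,-.25,.22],np.radians(8)); move([.547,.277,.14],np.radians(8))
```

```text
shift [ 450.8 -289.7   19.1] turn [-6.0000e-04 -6.0000e-04 -1.4846e+00] deg 85.1
shift [ 595.1 -797.2   99.5] turn [-6.0000e-04 -6.0000e-04 -1.4846e+00] deg 85.1
```

```bash
python3 -m handwheel '[[0,451,-290,19,0,0,-1.485],[0,451,-290,19,0,0,-1.485],[0,451,-290,19,0,0,-1.485],[0,451,-290,19,0,0,-1.485],[0,451,-290,19,0,0,-1.485],[0,451,-290,19,0,0,-1.485],[0,451,-290,19,0,0,-1.485],[0,451,-290,19,0,0,-1.485],[0,451,-290,19,0,0,-1.485],[0,451,-290,19,0,0,-1.485],[0,451,-290,19,0,0,-1.485],[0,451,-290,19,0,0,-1.485]]'
python3 - <<'E'
from h import *
move([.547,.277,.14],np.radians(8))
E
```

```text
time_s: 1.2
eef_pos: [0.4958, -0.2742, 0.2216]
orientation: [2.053, 2.378, -0.0]
ft_force: [1.4, -1.2, 0.6]
finger_gap: 1.002
finger_force: 0.0
shift [537.8 131.2  81.5] turn [0.0001 0.0001 0.0069] deg 0.4
```

```bash
python3 -m handwheel '[[0,538,131,82,0,0,0],[0,538,131,82,0,0,0],[0,538,131,82,0,0,0],[0,538,131,82,0,0,0],[0,538,131,82,0,0,0],[0,538,131,82,0,0,0],[0,538,131,82,0,0,0],[0,538,131,82,0,0,0],[0,538,131,82,0,0,0],[0,538,131,82,0,0,0],[0,538,131,82,0,0,0],[0,538,131,82,0,0,0]]'
python3 - <<'E'
from h import *
move([.547,.277,.14],np.radians(8))
E
```

```text
time_s: 2.2
eef_pos: [0.5432, 0.2184, 0.148]
orientation: [2.06, 2.371, -0.0]
ft_force: [0.9, 0.6, -0.3]
finger_gap: 1.001
finger_force: 0.0
shift [57.5 11.9  8. ] turn [-0.      0.      0.0005] deg 0.0
```

```bash
python3 -m handwheel '[[0,30,6,5,0,0,0],[0,30,6,5,0,0,0],[0,30,6,5,0,0,0],[0,30,6,5,0,0,0]]'
python3 - <<'E'
from h import *
s=robot.read_state(); d=imaging.snapshot("wrist"); cv2.imwrite("pics/w1.png",d["image"][:,:,::-1])
c=cam(d,s)
print(s['eef_pos'],proj(c,[.5394,.3339,.04]),proj(c,[.5546,.2193,.04]))
E
```

```text
time_s: 2.53
eef_pos: [0.5449, 0.2465, 0.1431]
orientation: [-2.06, -2.372, 0.001]
ft_force: [-0.6, -0.3, -0.5]
finger_gap: 1.004
finger_force: 0.0
[0.54487642 0.24646936 0.14311572] [329.81795035  97.20692536] [326.53795738 277.58827245]
```

View pics/w1.png

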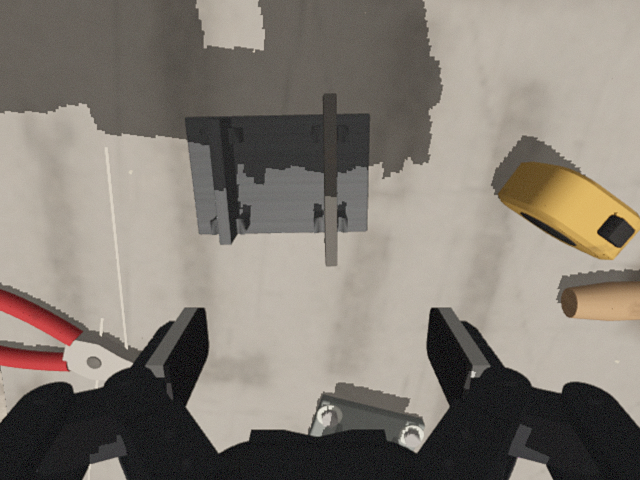

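Run:
```python
from h import *
s=robot.read_state(); d=imaging.snapshot("wrist"); c=cam(d,s)
A=ray(c,(330,94),.04);B=ray(c,(331,266),.04);m=(A+B)/2
a=np.arctan2(*(A-B)[1::-1]);print(A,B,m,np.linalg.norm(A-B),np.degrees(a))
move([m[0],m[1],.06],a-np.pi/2); move([m[0],m[1],.024],a-np.pi/2)
```

```text
[0.53953228 0.33517832 0.04      ] [0.55651464 0.2275628  0.04      ] [0.54802346 0.28137056 0.04      ] 0.10894723942112138 98.9676575458952
shift [35.   7.8 83.5] turn [-0.0002  0.0002 -0.0175] deg 1.0
shift [ 35.    7.8 119.5] turn [-0.0002  0.0002 -0.0175] deg 1.0
```

```bash
python3 -m handwheel '[[0,35,8,60,0,0,-0.0175],[0,35,8,60,0,0,-0.0175],[0,35,8,90,0,0,-0.0175],[0,35,8,119,0,0,-0.0175],[0,35,8,119,0,0,-0.0175],[0.6,35,8,119,0,0,-0.0175],[1,35,8,119,0,0,-0.0175],[1,35,8,119,0,0,-0.0175],[1,35,8,119,0,0,-0.0175],[1,35,8,119,0,0,-0.0175],[1,35,8,119,0,0,-0.0175],[1,35,8,119,0,0,-0.0175]]'
```

```text
time_s: 3.63
eef_pos: [0.5487, 0.2827, 0.0253]
orientation: [2.039, 2.389, 0.002]
ft_force: [-1.0, -0.7, 9.4]
finger_gap: 0.08
finger_force: 58.9
```

```bash
python3 -m handwheel '[[1,0,0,-15,0,0,0],[1,0,0,-35,0,0,0],[1,0,0,-70,0,0,0],[1,0,0,-110,0,0,0],[1,0,0,-125,0,0,0],[1,0,0,-125,0,0,0]]'
python3 - <<'E'
from h import *
c=cam(imaging.snapshot("top"))
for u in((297,140),(292,188),(395,110),(400,205)): print(ray(c,u,0.01))
move([.77,-.055,.15],np.radians(-8.5))
E
```

```text
time_s: 4.13
eef_pos: [0.5503, 0.2835, 0.1538]
orientation: [2.038, 2.387, 0.009]
ft_force: [1.4, -0.4, -2.6]
finger_gap: 0.078
finger_force: 59.1
[0.85060237 0.07550266 0.01      ]
[0.73510731 0.08474163 0.01      ]
[ 0.92522272 -0.15523207  0.01      ]
[ 0.69762686 -0.16682824  0.01      ]
shift [-368.5  164.9    1.7] turn [ 0.0035 -0.0016  0.306 ] deg 17.5
```

```bash
python3 -m handwheel '[[1,-368,165,0,0,0,0.305],[1,-368,165,0,0,0,0.305],[1,-368,165,0,0,0,0.305],[1,-368,165,0,0,0,0.305],[1,-368,165,0,0,0,0.305],[1,-368,165,0,0,0,0.305],[1,-368,165,0,0,0,0.305],[1,-368,165,0,0,0,0.305],[1,-368,165,0,0,0,0.305],[1,-368,165,0,0,0,0.305],[1,-368,165,0,0,0,0.305],[1,-368,165,0,0,0,0.305]]'
python3 - <<'E'
from h import *
move([.77,-.055,.0175],np.radians(-8.5))
E
```

```text
time_s: 5.18
eef_pos: [0.7683, -0.0569, 0.1465]
orientation: [-2.38, -2.047, 0.003]
ft_force: [0.1, 0.2, -2.7]
finger_gap: 0.078
finger_force: 59.1
shift [  2.1   1.8 129. ] turn [-0.0031  0.0001 -0.0016] deg 0.2
```

```bash
python3 -m handwheel '[[1,0,0,35,0,0,0],[1,0,0,70,0,0,0],[1,0,0,100,0,0,0],[1,0,0,117,0,0,0],[1,0,0,124,0,0,0],[1,0,0,127,0,0,0],[1,0,0,129,0,0,0],[1,0,0,129,0,0,0],[1,0,0,129,0,0,0]]'
```

```text
time_s: 5.93
eef_pos: [0.7698, -0.0549, 0.0218]
orientation: [2.378, 2.051, 0.002]
ft_force: [-0.2, 0.6, -1.9]
finger_gap: 0.077
finger_force: 59.1
```

```bash
python3 -m handwheel '[[1,0,0,2,0,0,0],[1,0,0,4,0,0,0],[1,0,0,5,0,0,0],[1,0,0,5,0,0,0],[1,0,0,5,0,0,0]]'
```

```text
time_s: 6.35
eef_pos: [0.7697, -0.0552, 0.0173]
orientation: [2.378, 2.051, 0.002]
ft_force: [-4.9, 1.4, 14.7]
finger_gap: 0.078
finger_force: 61.7
```

```bash
python3 -m handwheel '[[0,0,0,0,0,0,0],[0,0,0,0,0,0,0],[0,0,0,0,0,0,0],[0,0,0,0,0,0,0],[0,0,0,0,0,0,0],[0,0,15,-1,0,0,0],[0,0,30,-1,0,0,0],[0,0,40,-1,0,0,0],[0,0,50,-1,0,0,0],[0,0,58,-1,0,0,0],[0,0,64,-1,0,0,0],[0,0,64,-1,0,0,0]]'
python3 - <<'E'
from h import *
d=imaging.snapshot("top");t=d["image"][:,:,::-1]; cv2.imwrite("pics/t2.png",cv2.resize(t[100:240,270:470],None,fx=4,fy=4,interpolation=cv2.INTER_CUBIC))
E
```

```text
time_s: 7.35
eef_pos: [0.8331, -0.0646, 0.0161]
orientation: [2.379, 2.051, 0.001]
ft_force: [-0.0, 1.0, -0.2]
finger_gap: 0.999
finger_force: 0.0
```

Raise for a wrist view of the bar.

```bash
python3 -m handwheel '[[0,0,0,-40,0,0,0],[0,15,0,-80,0,0,0],[0,30,0,-120,0,0,0],[0,40,0,-140,0,0,0],[0,40,0,-140,0,0,0],[0,40,0,-140,0,0,0]]'
python3 - <<'E'
from h import *
s=robot.read_state(); d=imaging.snapshot("wrist"); cv2.imwrite("pics/w2.png",d["image"][:,:,::-1])
s2=robot.read_state(); print(s['eef_pos'],s2['eef_pos'],s['orientation'])
E
```

```text
time_s: 7.9
eef_pos: [0.8386, -0.0241, 0.1585]
orientation: [2.376, 2.052, 0.003]
ft_force: [-0.7, -1.2, -0.9]
finger_gap: 1.004
finger_force: 0.0
[ 0.83860738 -0.02407494  0.15848945] [ 0.83754769 -0.02467406  0.1563271 ] [2.37648876 2.05163683 0.00323887]
```

View pics/w2.png

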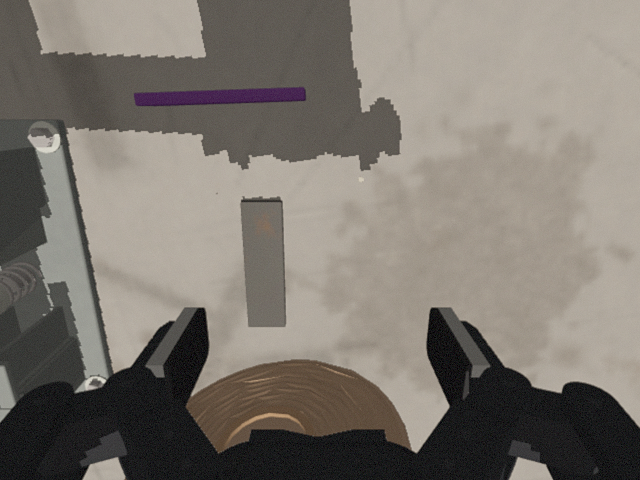

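Run:
```python
from h import *
s=robot.read_state(); d=imaging.snapshot("wrist"); c=cam(d,s)
P=[ray(c,u,.008) for u in((241,201),(282,201),(286,327),(248,327))]
m=np.mean(P,0); A=P[0]+P[1]-P[2]-P[3]; a=np.arctan2(A[1],A[0]); print(m,np.linalg.norm(A)/2,[np.linalg.norm(P[i]-P[i+1]) for i in(0,2)],np.degrees(a))
move([m[0],m[1],.05],a-np.pi/2);move([m[0],m[1],.010],a-np.pi/2)
```

```text
[ 0.7891326  -0.05818611  0.008     ] 0.10927364076920262 [np.float64(0.031091215923429012), np.float64(0.032215462860260335)] 81.41838600422217
shift [-39.8 -42.3 105.2] turn [-0.002   0.0003  0.0023] deg 0.2
shift [-39.8 -42.2 145.2] turn [-0.002   0.0003  0.0023] deg 0.2
```

```bash
python3 -m handwheel '[[0.45,-40,-42,0,0,0,0],[0.45,-40,-42,40,0,0,0],[0.45,-40,-42,80,0,0,0],[0.45,-40,-42,115,0,0,0],[0.45,-40,-42,135,0,0,0],[0.45,-40,-42,143,0,0,0],[0.45,-40,-42,147,0,0,0],[0.45,-40,-42,147,0,0,0],[0.45,-40,-42,147,0,0,0]]'
```

```text
time_s: 8.75
eef_pos: [0.7914, -0.0585, 0.0104]
orientation: [2.378, 2.051, 0.001]
ft_force: [0.0, -0.4, 0.2]
finger_gap: 0.552
finger_force: 0.0
```

```bash
python3 -m handwheel '[[0.45,0,0,2,0,0,0],[0.45,0,0,3,0,0,0],[0.45,0,0,3,0,0,0],[0.8,0,0,3,0,0,0],[1,0,0,3,0,0,0],[1,0,0,3,0,0,0],[1,0,0,3,0,0,0],[1,0,0,3,0,0,0],[1,0,0,3,0,0,0]]'
python3 - <<'E'
from h import *
d=imaging.snapshot("wrist");
E
```

```text
time_s: 9.5
eef_pos: [0.7915, -0.0583, 0.0077]
orientation: [2.378, 2.051, 0.002]
ft_force: [-0.6, 0.2, 7.4]
finger_gap: 0.354
finger_force: 65.0
```

```bash
python3 -m handwheel '[[1,0,0,-20,0,0,0],[1,0,0,-60,0,0,0],[1,0,0,-100,0,0,0],[1,0,0,-140,0,0,0],[1,0,0,-180,0,0,0],[1,-20,-40,-200,0,0,0],[1,-40,-80,-200,0,0,0],[1,-60,-120,-200,0,0,0],[1,-75,-160,-200,0,0,0],[1,-90,-190,-200,0,0,0],[1,-90,-190,-200,0,0,0],[1,-90,-190,-200,0,0,0]]'
python3 - <<'E'
from h import *
s=robot.read_state(); d=imaging.snapshot("wrist"); cv2.imwrite("pics/w3.png",d["image"][:,:,::-1])
print(s['eef_pos'],s['finger_gap']);c=cam(d,s); print(proj(c,[.613,.0502,.1]),proj(c,[.5873,-.1226,.1]))
E
```

```text
time_s: 10.55
eef_pos: [0.5868, -0.12, 0.207]
orientation: [-2.38, -2.049, 0.001]
ft_force: [1.1, -0.3, -2.3]
finger_gap: 0.352
finger_force: 60.5
[ 0.58679788 -0.12002789  0.20698092] 0.35209156450088835
[319.74329249 -74.2051138 ] [319.51288873 239.76341104]
```

View pics/w3.png

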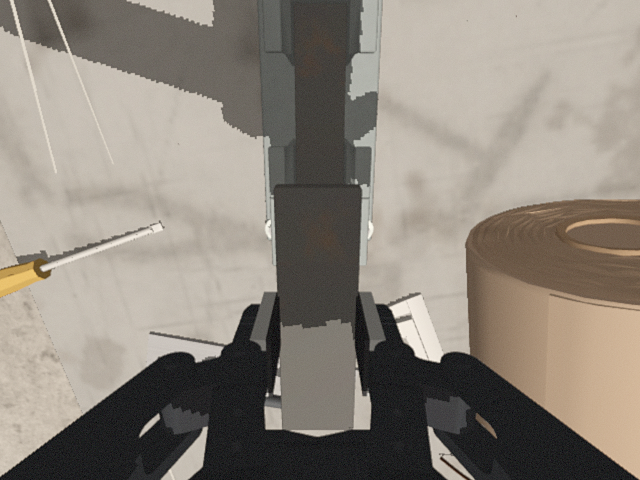

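```bash
python3 -m handwheel '[[1,-30,0,-30,0,0,0],[1,-60,0,-60,0,0,0],[1,-80,0,-80,0,0,0],[1,-80,0,-80,0,0,0],[1,-80,0,-80,0,0,0]]'
python3 - <<'E'
from h import *
s=robot.read_state(); d=imaging.snapshot("wrist"); cv2.imwrite("pics/w4.png",d["image"][:,:,::-1])
print(s['eef_pos'],s['orientation'],s['finger_gap']);c=cam(d,s); print(proj(c,[.613,.0502,.1]),proj(c,[.5873,-.1226,.1]))
E
```

```text
time_s: 11.02
eef_pos: [0.5793, -0.1995, 0.2875]
orientation: [2.378, 2.048, 0.002]
ft_force: [-0.1, -0.1, -3.6]
finger_gap: 0.349
finger_force: 60.6
[ 0.57926348 -0.1995232   0.28747531] [2.37849155 2.04842408 0.0024236 ] 0.34915941753925417
[ 311.69653613 -163.9497214 ] [312.90127116 113.38385476]
```

View pics/w4.png

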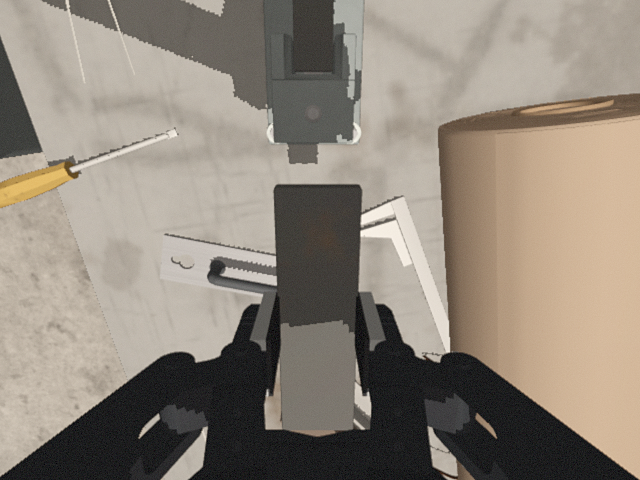

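Run:
```python
from h import *
s=robot.read_state(); d=imaging.snapshot("wrist"); H=np.array(d["hand_eye"]);K=d["K"]
def tl(u,z):
    v=H[:3,:3]@np.linalg.solve(K,[u[0],u[1],1.]); return H[:3,3]+v*(z-H[2,3])/v[2]
f=tl((318,186),-.0003); n=tl((317,430),-.0003);print(f,n,tl((277,186),-.0003),tl((360,186),-.0003))
off=f-[.055,0,0]
R=Rn.from_rotvec(s["orientation"]); t=np.array([.6003,-.0358,.12])-R.apply([off[0],off[1],0]); print(off,t)
move(t,np.radians(-8.5))
```

```text
[ 0.05458259 -0.00032369 -0.0003    ] [-0.05522414 -0.00067904 -0.0003    ] [ 0.05458062 -0.01490357 -0.0003    ] [ 0.0545846  0.0146132 -0.0003   ]
[-0.00041741 -0.00032369 -0.0003    ] [ 0.60068171 -0.03543489  0.12000028]
shift [163.7  -1.3 165.5] turn [-0.0009 -0.0006  0.0011] deg 0.1
```

```bash
python3 -m handwheel '[[1,40,0,30,0,0,0],[1,75,-1,60,0,0,0],[1,110,-1,90,0,0,0],[1,140,-1,110,0,0,0],[1,164,-1,135,0,0,0],[1,164,-1,155,0,0,0],[1,164,-1,163,0,0,0],[1,164,-1,165,0,0,0],[1,164,-1,165,0,0,0]]'
python3 - <<'E'
from h import *
move([.6007,-.0355,.091],np.radians(-8.5))
E
```

```text
time_s: 11.87
eef_pos: [0.6007, -0.0362, 0.1209]
orientation: [-2.378, -2.052, 0.001]
ft_force: [0.2, -0.3, -1.2]
finger_gap: 0.354
finger_force: 60.5
shift [ 0.7 -0.  29.9] turn [-0.0013  0.0001  0.0012] deg 0.1
```

```bash
python3 -m handwheel '[[1,0,0,8,0,0,0],[1,0,0,16,0,0,0],[1,0,0,21,0,0,0],[1,0,0,25,0,0,0],[1,0,0,28,0,0,0],[1,0,0,30,0,0,0],[1,0,0,32,0,0,0],[1,0,0,32,0,0,0]]'
```

```text
time_s: 12.53
eef_pos: [0.6009, -0.0363, 0.0893]
orientation: [2.379, 2.052, -0.0]
ft_force: [-0.4, -1.4, 3.1]
finger_gap: 0.352
finger_force: 62.0
```

```bash
python3 -m handwheel '[[1,0,0,3,0,0,0],[1,0,0,6,0,0,0],[1,0,0,9,0,0,0],[1,0,0,12,0,0,0],[1,0,0,15,0,0,0],[1,0,0,18,0,0,0],[1,0,0,18,0,0,0]]'
python3 -m handwheel '[[1,0,0,2,0,0,0],[1,0,0,4,0,0,0],[1,0,0,6,0,0,0],[1,0,0,8,0,0,0],[1,0,0,9,0,0,0],[1,0,0,10,0,0,0],[1,0,0,10,0,0,0]]'
```

```text
time_s: 13.12
eef_pos: [0.6011, -0.0363, 0.0714]
orientation: [2.379, 2.052, 0.0]
ft_force: [-2.1, -2.4, 8.5]
finger_gap: 0.351
finger_force: 62.4
time_s: 13.7
eef_pos: [0.6011, -0.0363, 0.0619]
orientation: [2.378, 2.051, 0.001]
ft_force: [-4.5, -2.0, 14.6]
finger_gap: 0.349
finger_force: 63.2
```

```bash
python3 -m handwheel '[[1,0,0,1,0,0,0],[1,0,0,2,0,0,0],[1,0,0,3,0,0,0],[1,0,0,3,0,0,0]]'
```

```text
time_s: 14.03
eef_pos: [0.6011, -0.0362, 0.059]
orientation: [2.379, 2.051, 0.001]
ft_force: [-4.1, -2.2, 15.9]
finger_gap: 0.354
finger_force: 63.4
```

```bash
python3 -m handwheel '[[1,0,0,-1,0,0,0],[1,0,0,-2,0,0,0],[1,0,0,-3,0,0,0],[1,0,0,-4,0,0,0],[1,0,0,-4,0,0,0]]'
```

```text
time_s: 14.45
eef_pos: [0.6011, -0.0362, 0.0627]
orientation: [2.379, 2.051, 0.001]
ft_force: [-2.7, -1.6, 9.5]
finger_gap: 0.353
finger_force: 62.7
```

```bash
python3 -m handwheel '[[0,0,0,0,0,0,0],[0,0,0,0,0,0,0],[0,0,0,0,0,0,0],[0,0,0,0,0,0,0],[0,0,0,-20,0,0,0],[0,0,0,-50,0,0,0],[0,-30,0,-80,0,0,0],[0,-60,0,-110,0,0,0],[0,-90,0,-130,0,0,0],[0,-110,0,-130,0,0,0],[0,-110,0,-130,0,0,0],[0,-110,0,-130,0,0,0]]'
python3 - <<'E'
from h import *
s=robot.read_state(); d=imaging.snapshot("wrist"); im=d["image"][:,:,::-1]; cv2.imwrite("pics/w5.png",cv2.resize(im[0:300,170:470],(600,600),interpolation=cv2.INTER_CUBIC))
print(s['eef_pos'],s['orientation'],s['finger_gap'],s['ft_force'])
E
```

```text
time_s: 15.45
eef_pos: [0.5846, -0.1458, 0.1925]
orientation: [2.381, 2.049, 0.001]
ft_force: [0.1, -0.3, 0.3]
finger_gap: 1.0
finger_force: 0.0
[ 0.58456693 -0.14580232  0.19247094] [2.38098275e+00 2.04912987e+00 5.31832614e-04] 1.0002814988741204 [ 0.08131514 -0.2680815   0.28956969]
```

View pics/w5.png

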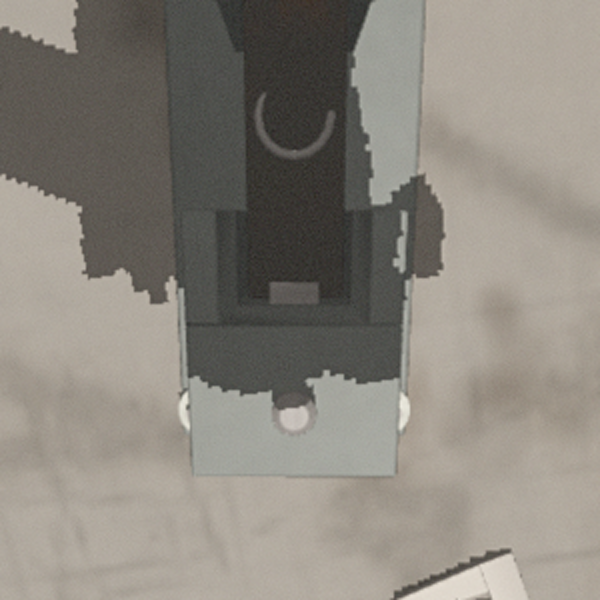

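```bash
python3 -m handwheel '[[0,40,0,0,0,0,0],[0,80,0,0,0,0,0],[0,110,0,0,0,0,0],[0,110,0,0,0,0,0],[0,110,0,0,0,0,0]]'
python3 - <<'E'
from h import *
s=robot.read_state(); d=imaging.snapshot("wrist"); cv2.imwrite("pics/w6.png",d["image"][:,:,::-1]); c=cam(d,s)
print(s['eef_pos'],s['q'],proj(c,[.613,.0502,.1]))
move([.4896+.1*np.cos(np.radians(-20))*0,-.2886,.22],np.radians(70))
E
```

```text
time_s: 15.92
eef_pos: [0.6006, -0.0333, 0.1916]
orientation: [-2.374, -2.056, 0.001]
ft_force: [0.1, -1.2, -0.1]
finger_gap: 0.998
finger_force: 0.0
[ 0.60060596 -0.03329345  0.19155432] [-1.05885454e-01  4.64643734e-01  1.75861366e+00  2.40866022e-04
  9.19738163e-01  3.75210571e-02] [319.05433443 101.96163256]
shift [-267.4  -73.2  -28.3] turn [-1.1000e-03 -8.0000e-04 -1.3666e+00] deg 78.3
```

```bash
python3 -m handwheel '[[0,-284,-19,-28,0,0,-1.366],[0,-284,-19,-28,0,0,-1.366],[0,-284,-19,-28,0,0,-1.366],[0,-284,-19,-28,0,0,-1.366],[0,-284,-19,-28,0,0,-1.366],[0,-284,-19,-28,0,0,-1.366],[0,-284,-19,-28,0,0,-1.366],[0,-284,-19,-28,0,0,-1.366],[0,-284,-19,-28,0,0,-1.366],[0,-284,-19,-28,0,0,-1.366],[0,-284,-19,-28,0,0,-1.366],[0,-284,-19,-28,0,0,-1.366]]'
python3 - <<'E'
from h import *
s=robot.read_state(); d=imaging.snapshot("wrist"); c=cam(d,s); w=d["image"][:,:,::-1]; cv2.imwrite("pics/w7.png",w)
for X in([.5789,-.3291,.004],[.4134,-.2689,.004],[.4896,-.2886,.036]): print(proj(c,X))
print(s['eef_pos'],s['orientation'])
o=np.zeros((600,800,3),np.uint8); o[:480,:520]=w[:,60:580]
o[:560,520:]=cv2.resize(cv2.imread("pics/w6.png")[60:340,250:390],None,fx=2,fy=2,interpolation=cv2.INTER_CUBIC)
cv2.imwrite("pics/c2.png",o)
E
```

```text
time_s: 16.97
eef_pos: [0.5395, -0.3151, 0.2198]
orientation: [-0.541, -3.094, -0.0]
ft_force: [0.0, -0.6, -0.2]
finger_gap: 0.999
finger_force: 0.0
[317.14297605 241.92881161]
[317.68519887  41.31353273]
[326.76053164 141.48662178]
[ 0.53953924 -0.31514705  0.21982805] [-5.41318712e-01 -3.09374414e+00 -4.08986396e-04]
```

View pics/c2.png

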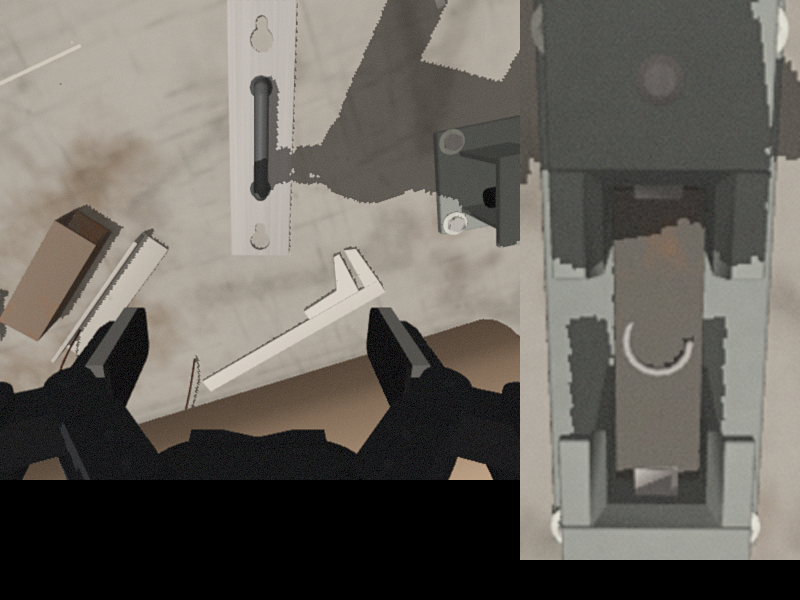

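Run:
```python
from h import *
s=robot.read_state(); d=imaging.snapshot("wrist"); c=cam(d,s)
H1=ray(c,(320,242),.004);H2=ray(c,(321.5,40),.004);a=np.arctan2(*(H2-H1)[1::-1]);print(H1,H2,np.linalg.norm(H2-H1),np.degrees(a))
g=(ray(c,(320,86),.036)+ray(c,(321,188),.036))/2;u=np.array([np.cos(a),np.sin(a),0]);n=np.array([-u[1],u[0],0])
o=H1+u*.095; print("origin",o,"origin2",H2-u*.081,"grip",g,"grip in cover",(g-o)@u,(g-o)@n)
move([g[0],g[1],.08],a-np.pi/2,s);move([g[0],g[1],.025],a-np.pi/2,s)
```

```text
[ 0.58005769 -0.32623445  0.004     ] [ 0.41349906 -0.26580249  0.004     ] 0.17718296154558408 160.05786381230942
origin [ 0.49075413 -0.29383271  0.004     ] origin2 [ 0.4896421  -0.29342924  0.004     ] grip [ 0.4861123  -0.29272455  0.036     ] grip in cover 0.00474145183910882 0.0005414766379534098
shift [ 57.8   2.9 139.9] turn [ 0.0001 -0.0008  0.0045] deg 0.3
shift [ 57.7   2.9 194.9] turn [ 0.0001 -0.0008  0.0045] deg 0.3
```

```bash
python3 -m handwheel '[[0.3,30,3,30,0,0,0.0045],[0.3,53,3,60,0,0,0.0045],[0.3,53,3,100,0,0,0.0045],[0.3,53,3,140,0,0,0.0045],[0.3,53,3,170,0,0,0.0045],[0.3,53,3,188,0,0,0.0045],[0.3,53,3,195,0,0,0.0045],[0.3,53,3,195,0,0,0.0045],[1,53,3,195,0,0,0.0045],[1,53,3,195,0,0,0.0045],[1,53,3,195,0,0,0.0045],[1,53,3,195,0,0,0.0045]]'
python3 -m handwheel '[[1,0,0,0,0,0,0],[1,0,0,0,0,0,0],[1,0,0,0,0,0,0]]'
```

```text
time_s: 18.07
eef_pos: [0.4924, -0.2937, 0.0266]
orientation: [0.558, 3.09, -0.001]
ft_force: [0.9, 3.1, 4.2]
finger_gap: 0.132
finger_force: 6.7
time_s: 18.32
eef_pos: [0.4924, -0.2936, 0.0267]
orientation: [0.557, 3.09, -0.001]
ft_force: [-0.8, 1.0, 10.7]
finger_gap: 0.112
finger_force: 58.5
```

```bash
python3 -m handwheel '[[1,0,0,-10,0,0,0],[1,0,0,-40,0,0,0],[1,0,0,-80,0,0,0],[1,0,0,-120,0,0,0],[1,0,0,-160,0,0,0],[1,0,0,-195,0,0,0],[1,0,0,-195,0,0,0]]'
python3 - <<'E'
from h import *
s=robot.read_state(); print(s['eef_pos'],s['finger_gap'],s['finger_force'])
move([.601,-.0308,.22],np.radians(-8.5))
E
```

```text
time_s: 18.9
eef_pos: [0.4943, -0.2949, 0.2282]
orientation: [0.556, 3.082, -0.007]
ft_force: [2.8, -1.6, -2.2]
finger_gap: 0.115
finger_force: 59.1
[ 0.49430144 -0.29486915  0.22823576] 0.11510129037143182 59.09972369670868
shift [ -7.7 284.7   7.6] turn [0.0049 0.0102 1.3623] deg 78.1
```

```bash
python3 -m handwheel '[[1,-12,284,0,0,0,1.366],[1,-12,284,0,0,0,1.366],[1,-12,284,0,0,0,1.366],[1,-12,284,0,0,0,1.366],[1,-12,284,0,0,0,1.366],[1,-12,284,0,0,0,1.366],[1,-12,284,0,0,0,1.366],[1,-12,284,0,0,0,1.366],[1,-12,284,0,0,0,1.366],[1,-12,284,0,0,0,1.366],[1,-12,284,0,0,0,1.366],[1,-12,284,0,0,0,1.366]]'
python3 -m handwheel '[[1,0,0,20,0,0,0],[1,0,0,40,0,0,0],[1,0,0,60,0,0,0],[1,0,0,60,0,0,0],[1,0,0,60,0,0,0]]'
python3 - <<'E'
from h import *
s=robot.read_state()
move([.601,-.0308,.137],np.radians(-8.5))
d=imaging.snapshot("wrist"); c=cam(d,s); w=d["image"][:,:,::-1]; cv2.imwrite("pics/w8.png",w)
z=s['eef_pos'][2]-.0267+.004; R=Rn.from_rotvec(s["orientation"]); 
print("predicted far hole",proj(c,np.append((np.array(s['eef_pos'])+R.apply([.0831,0,0]))[:2],z)),"screw",proj(c,[.613,.0502,.1]),proj(c,[.613,.0502,.09]))
E
```

```text
time_s: 19.9
eef_pos: [0.6017, -0.0308, 0.2205]
orientation: [-2.39, -2.039, 0.0]
ft_force: [0.6, -0.7, -3.8]
finger_gap: 0.111
finger_force: 59.2
time_s: 20.32
eef_pos: [0.6012, -0.0311, 0.16]
orientation: [-2.383, -2.045, 0.002]
ft_force: [-0.5, -0.6, -1.7]
finger_gap: 0.117
finger_force: 59.1
shift [ 0.3 -0.2 23. ] turn [-0.0022  0.0001 -0.0037] deg 0.2
predicted far hole [318.885896   102.24369852] screw [317.28329189 105.59110464] [317.31659582 105.76985662]
```

```bash
python3 -m handwheel '[[1,0,0,12,0,0,-0.003],[1,0,0,22,0,0,-0.003],[1,0,0,26,0,0,-0.003],[1,0,0,26,0,0,-0.003],[1,0,0,26,0,0,-0.003]]'
python3 - <<'E'
from h import *
s=robot.read_state();print(s['eef_pos'])
move([.601,-.0308,.115],np.radians(-8.5))
d=imaging.snapshot("wrist"); c=cam(d,s); w=d["image"][:,:,::-1]
z=s['eef_pos'][2]-.0267+.004; R=Rn.from_rotvec(s["orientation"]); 
print("predicted far hole",proj(c,np.append((np.array(s['eef_pos'])+R.apply([.0831,0,0]))[:2],z)),"screw",proj(c,[.613,.0502,.1]))
o=np.zeros((600,800,3),np.uint8); o[:480,:400]=cv2.resize(w[60:180,270:370],None,fx=4,fy=4,interpolation=cv2.INTER_CUBIC); o[:300,400:]=cv2.resize(w,(400,300)); cv2.imwrite("pics/c3.png",o)
E
```

```text
time_s: 20.78
eef_pos: [0.6019, -0.0313, 0.1341]
orientation: [-2.38, -2.05, 0.001]
ft_force: [0.8, -0.6, -2.6]
finger_gap: 0.12
finger_force: 59.3
[ 0.60191786 -0.03125198  0.13410407]
shift [ 0.3 -1.  19.1] turn [-0.0006  0.     -0.0007] deg 0.1
predicted far hole [318.79547805 102.25178692] screw [315.98227904 105.01537868]
```

View pics/c3.png

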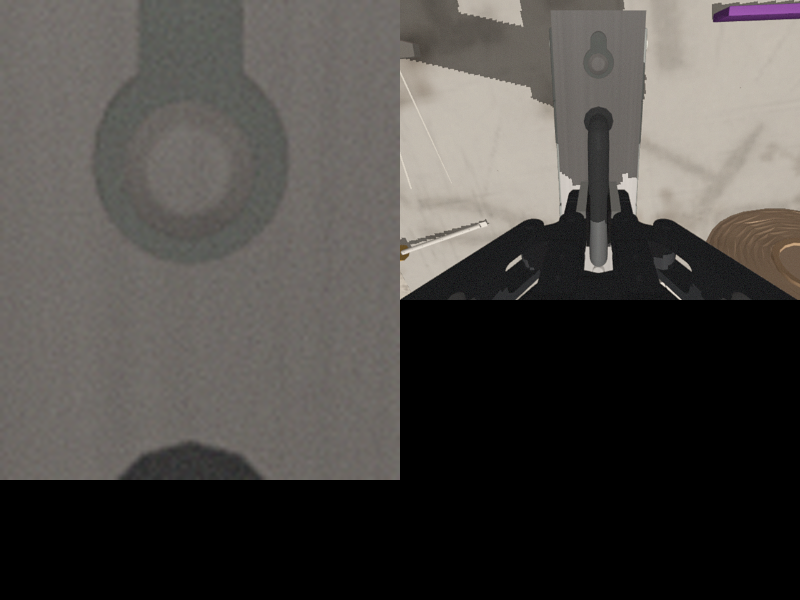

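```bash
python3 -m handwheel '[[1,0,-0.6,5,0,0,0],[1,0,-0.6,9,0,0,0],[1,0,-0.6,12,0,0,0],[1,0,-0.6,15,0,0,0],[1,0,-0.6,17,0,0,0],[1,0,-0.6,18,0,0,0],[1,0,-0.6,18,0,0,0],[1,0,-0.6,18,0,0,0]]'
```

```text
time_s: 21.5
eef_pos: [0.6015, -0.0312, 0.1163]
orientation: [-2.381, -2.05, 0.0]
ft_force: [-0.2, -0.6, -3.4]
finger_gap: 0.116
finger_force: 59.3
```

```bash
python3 -m handwheel '[[1,0,0,0.5,0,0,0],[1,0,0,1,0,0,0],[1,0,0,1.3,0,0,0],[1,0,0,1.3,0,0,0],[1,0,0,1.3,0,0,0]]'
```

```text
time_s: 21.92
eef_pos: [0.6015, -0.0312, 0.1151]
orientation: [2.381, 2.05, 0.0]
ft_force: [-0.1, -0.4, -3.1]
finger_gap: 0.117
finger_force: 59.3
```

```bash
python3 -m handwheel '[[1,0,0,0.4,0,0,0],[1,-2,0,0.4,0,0,0],[1,-4,0,0.4,0,0,0],[1,-6,0,0.4,0,0,0],[1,-8,0,0.4,0,0,0],[1,-10,0,0.4,0,0,0],[1,-12,0,0.4,0,0,0],[1,-13,0,0.4,0,0,0],[1,-13,0,0.4,0,0,0],[1,-13,0,0.4,0,0,0]]'
```

```text
time_s: 22.75
eef_pos: [0.5997, -0.0444, 0.1148]
orientation: [2.38, 2.05, 0.0]
ft_force: [-0.1, -1.0, 6.0]
finger_gap: 0.114
finger_force: 59.9
```

```bash
python3 -m handwheel '[[1,-0.5,0,0,0,0,0],[1,-1,0,0,0,0,0],[1,-1,0,0,0,0,0],[1,-1,0,0,0,0,0]]'; python3 -m handwheel '[[1,-0.5,0,0,0,0,0],[1,-1,0,0,0,0,0],[1,-1,0,0,0,0,0],[1,-1,0,0,0,0,0]]'
```

```text
time_s: 23.08
eef_pos: [0.5996, -0.0449, 0.1148]
orientation: [2.38, 2.05, 0.001]
ft_force: [1.6, 3.4, 5.0]
finger_gap: 0.113
finger_force: 59.9
time_s: 23.42
eef_pos: [0.5995, -0.0458, 0.1148]
orientation: [2.38, 2.05, 0.001]
ft_force: [1.1, 4.1, 5.2]
finger_gap: 0.116
finger_force: 59.9
```

```bash
python3 -m handwheel '[[1,-0.5,0,0,0,0,0],[1,-1,0,0,0,0,0],[1,-1,0,0,0,0,0],[1,-1,0,0,0,0,0]]'; python3 -m handwheel '[[1,-0.4,0,0,0,0,0],[1,-0.8,0,0,0,0,0],[1,-0.8,0,0,0,0,0]]'
```

```text
time_s: 23.75
eef_pos: [0.5994, -0.0464, 0.1148]
orientation: [-2.381, -2.05, -0.001]
ft_force: [0.8, 8.1, 4.5]
finger_gap: 0.117
finger_force: 60.0
time_s: 24.0
eef_pos: [0.5994, -0.0466, 0.1148]
orientation: [-2.38, -2.049, -0.002]
ft_force: [3.0, 14.7, 5.7]
finger_gap: 0.113
finger_force: 60.0
```

```bash
python3 -m handwheel '[[1,0.5,0,0,0,0,0],[0.7,0.5,0,0,0,0,0],[0.3,0.5,0,0,0,0,0],[0.3,0.5,0,0,0,0,0],[0.3,0.5,0,0,0,0,0],[0.3,0.5,0,0,0,0,0],[0.3,0,0,-15,0,0,0],[0.3,0,0,-40,0,0,0],[0.3,0,0,-80,0,0,0],[0.3,0,0,-80,0,0,0],[0.3,0,0,-80,0,0,0]]'
python3 - <<'E'
from h import *
s=robot.read_state();print(s['eef_pos'],s['finger_gap'],s['ft_force'])
d=imaging.snapshot("wrist"); c=cam(d,s); w=d["image"][:,:,::-1]; cv2.imwrite("pics/w9.png",w)
sc=proj(c,[.6131,.0502,.1]); print("screw",sc)
g=cv2.cvtColor(w,cv2.COLOR_BGR2GRAY); u,v=np.round(sc).astype(int)
print(g[v-36:v+37:3,u-27:u+28:3])
E
```

```text
time_s: 24.92
eef_pos: [0.6004, -0.0481, 0.1968]
orientation: [2.378, 2.048, 0.004]
ft_force: [-0.4, -0.5, 0.2]
finger_gap: 0.699
finger_force: 0.0
[ 0.60039002 -0.04806326  0.19684223] 0.6987063456958628 [-0.39280094 -0.45590111  0.17161985]
screw [313.90255163  74.44973642]
[[ 86  85  85  84  86  86  80  87  84  82  86  88  84  81  88  82  84  84
   86]
 [ 84  86  83  81  87  89  83  84  83  82  85  85  86  80  85  86  80  83
   81]
 [ 82  87  88  84  83  85  86  86  87  82  81  81  81  84  82  82  80  87
   85]
 [ 98 108 105 100 100  99  96  95 103  97  99  98  96 105  98 100 102  99
  104]
 [101  99 100 101 104 100 100  99 106 100  98 100 104  96  95 101  96  95
  104]
 [ 97 104  99 106 102  99  99  94 102  98  97 101  96  99 100 104 107  97
  100]
 [100 102 101 102 103 101  96  98 103 101 102 102  98 100  94 101 101 100
   97]
 [100 100 101 101  99  97 103 101  99  92  96  99 104 100 100  98 101  96
   94]
 [100 104 102 101  98  99  96  92  92  88  88  88 100  99 101 101 103  99
  100]
 [ 97 104  97 104  99  98  91  87 100  99 100  88  91  94  99 106  96  93
   99]
 [101 104  98
[... 502 characters left out ...]
  77  80  80  79  82  83  99  97  97  96 101
  104]
 [ 99  99  98  99  93  82  81  77  83  81  80  83  81  85  90 101 100  93
   99]
 [ 94 102 102 101  97  79  84  83  86  85  81  87  79  82  92  98  98  94
   99]
 [101 100  98 101  82  83  87  81  81  84  83  85  80  79  86  98  93  93
   96]
 [ 97 100 100 102  82  85  87  80  84  86  84  86  83  86  79  99  94  93
   95]
 [ 99  99  97 101  83  86  83  79  81  79  83  83  84  80  77  99  98  95
   96]
 [ 99 100  99 104  88  77  77  81  80  83  76  85  79  81  85 100  96  96
   97]
 [100 103  95  98  93  79  82  78  76  78  81  78  82  82  95  98  97  91
   96]
 [ 97  96  99  99  99  85  87  79  83  86  79  82  86  85  94  96  91  95
   97]]
```

```bash
python3 -m handwheel '[[0.3,0,0,-30,0,0,0],[0.3,0,0,-30,0,0,0],[0.3,0,0,-30,0,0,0]]'; python3 -c "
from station import ticket
print(ticket.close_job())"
```

```text
time_s: 25.22
eef_pos: [0.5993, -0.0478, 0.2247]
orientation: [2.38, 2.05, 0.001]
ft_force: [1.0, 0.1, -0.1]
finger_gap: 0.696
finger_force: 0.0
the job is handed in; nothing more can be done
None
```

The job is handed in at 25 s: the long blank was laid flat, regripped and pressed in, with both catch noses seen over its ends, and the cover was slid to its stop, with the far screw seen at its slot's end (near one not imaged).

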